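Index a crown collar by ratchet and set its crest

TASK

Work the black-handled ratchet lever in full strokes, letting it come back each time, just as many strokes as it takes to bring the collar's one empty setting in line with the red-capped post; turn the collar only with the lever. Then set the loose red crest upright and flush in that setting, without dropping it, and leave the lever back at rest, the setting still at the red post, and the ornament, glue gun and jar undisturbed.

Things in the scene. Friction and masses are not known exactly. Their poses are not given: they have to be found in the camera images.
- stand: Blue round stand, 330 mm across, 20 mm high; origin on the collar's vertical axis at the table. Carries collar, lever and three posts 45 degrees apart, one red-capped (at any of the three stations), two grey-capped. The empty setting starts 90, 135 or 180 degrees clockwise (from above) of the red post: 2, 3 or 4 full strokes.
- dial: Gold crown collar, 264 mm across, top 58 mm above the table. Origin on its vertical axis, at 48 mm; own x points to the empty setting. Eight gold settings 45 degrees apart, centred 90 mm out, rims at 68 mm; seven hold flat white or purple stones (top 70 mm), one is empty. Turns counter-clockwise (from above), stiffly (0.6 N m), and stays put. Starts within 0.05 rad of in line with the posts.
- setting (a point): Centre of the floor of the empty setting: a recess 64 mm along its own x (radially outward from the collar's axis) by 38 mm along y, 10 mm deep, dark floor 58 mm above the table, gold walls 4 mm thick, rim at 68 mm. z up. Turns with the collar.
- red_post (a point): Top centre of the red-capped post (cap 20 mm across, top 76 mm above the table), 150 mm from the collar's axis. In line means: setting and post lie on the same bearing from the collar's axis.
- lever (a joint): Lever angle about the collar's axis, rad: 0 at rest, 0.96 at the far stop, growing counter-clockwise from above. A spring returns it; driving takes 7 to 8 N at the handle. The first 0.17 rad are idle, then the pawl carries the collar to the stop: 45 degrees a full stroke, settings then in line with the posts. Coming back the pawl slips; it must return below 0.12 rad to catch again.
- handle (a point): Grip point on the lever's upright black round handle (24 mm in diameter, from 40 to 116 mm above the table), on its axis, 95 mm above the table and 185 mm from the collar's axis. It swings level about the collar's axis, with 40 mm free around it.
- crest (a point): Centre (25 mm above the underside) of the loose crest, 50 mm high, 0.1 to 0.2 kg, upright on the table: gold foot plate 60 mm along own x, 34 mm along y, 10 mm thick, and on it a red block 36 by 24 mm (x, y), 40 mm high. Fits the setting with x along the setting's x, either way round, 2 mm of play a side; home, the foot's top is flush with the rim and this point 25 mm above setting.
- crest_piece: The same crest as a body; origin at the centre of its underside.
- tower: Bystander: gold, red and white tower ornament, 92 mm across, 198 mm high; origin at the centre of its underside.
- glue_gun: Bystander: blue glue gun lying on its side, 160 mm long, 30 mm high; origin beneath the middle of its barrel.
- bead_jar: Bystander: amber jar with a yellow cap, 64 mm across, 65 mm high; origin at the centre of its underside.
There are look-alikes about, which are no part of the job. What is meant by the crest_piece is not white, and is the larger of those in its own colour.

How it is judged (in metres and radians):
On the way, in this order (a step that is already met when the one before it is completed fails the run):
1. the lever is worked to its far stop (value of joint lever above 0.86 rad).
2. the empty setting stands at the red post, the lever is back at rest, the crest not yet brought to the setting (y of red_post in the frame of setting between -0.018 and 0.018 m and x of red_post in the frame of setting above 0 m and value of joint lever below 0.12 rad and distance between crest and setting above 0.06 m), for 0.2 s.
3. the crest is seated flush in the setting (y of red_post in the frame of setting between -0.018 and 0.018 m and x of red_post in the frame of setting above 0 m and horizontal distance between crest and setting below 0.005 m and z of crest in the frame of setting between 0.0225 and 0.027 m and angle between crest's own z axis and vertical below 0.06 rad and angle between the x axis of crest and the x axis of setting, either way round below 0.15 rad), for 0.2 s.
At the end, for the whole second after the job is handed in: Red post within 18 mm of the empty setting's outward radial line; lever within 0.12 rad of rest; crest at rest in the setting: centred within 5 mm, upright within 0.06 rad, its long side along the setting's within 0.15 rad, foot plate flush (at most 2 mm proud) (all of step 3 and value of joint lever below 0.12 rad and linear speed of crest_piece below 0.02 m/s); the robot touches nothing.
It fails at once if the robot pushes the collar itself (over 3 N) before the empty setting is at the red post (contact force between any of the fingers, the arm and dial above 3 N and not (y of red_post in the frame of setting between -0.018 and 0.018 m and x of red_post in the frame of setting above 0 m)).
It fails at once if the crest is dropped or thrown (faster than 0.4 m/s while not held) (linear speed of crest_piece above 0.4 m/s and contact force between the fingers and crest_piece below 0.05 N).
It fails at once if the red-and-gold tower ornament is moved more than 30 mm (distance of tower from where it was at the start of the episode above 0.03 m).
It fails at once if the glue gun is moved more than 30 mm (distance of glue_gun from where it was at the start of the episode above 0.03 m).
It fails at once if the bead jar is moved more than 30 mm (distance of bead_jar from where it was at the start of the episode above 0.03 m).
It also fails if it takes over 72 s, if anything falls off the work surface, if the arm or the gripper's body presses on something with over 40 N, if the wrist force passes 120 N, or if a joint passes its speed limit or range.

ROBOT

A 6-joint arm with a two-finger parallel gripper is mounted at the origin on the work surface. World frame = base frame: x ahead of the robot, y to its left, z up, the work surface at z = 0. Lengths are in mm, angles in rad, forces in N, time in s.
With the tool pointing down it reaches from about 300 to 875 mm from the base axis. Payload 6.4 kg.
Tool frame: the origin (TCP) lies where the fingers leave the gripper's body, on its centre line; the fingertips stand 73 mm ahead of it and the grasp point (between the pads) lies 54 mm ahead of it; z points along the fingers, y is the line along which they close (so a half turn about z gives the same grasp; the last joint's range is limited). The gripper opens to 85 mm and grips with 20 to 120 N. Pads are 22 mm wide; open, the fingers measure 114 mm over their backs; the gripper's body (76 mm by 85 mm) begins 54 mm behind the grasp point. The pads swing forward as they close: fully open they stand 13 mm farther back than shut.
Start: joints at [0.904, 0.181, 1.607, -0, 1.354, -0.206], TCP at [255.674, 515.046, 303.888] pointing down, gripper open.
Joint ranges: [-2.99, 2.99], [-0.89, 2.07], [0.3, 2.58], [-1.14, 4.28], [0, 2.63], [-3.12, 3.12]. Speed limits (rad/s): [2.57, 2.57, 3.01, 3.14, 3.14, 3.14].

INTERFACE

Orientations are given as a 3x3 rotation matrix whose columns are the frame's x, y, z axes.
In Python, from cell import observe, capture, camera_info, job_done gives the robot as it stands.
- The arm moves only by the tool servo_tool, never from a script. Its argument "steps" is a list that holds one entry, the list of rows, each a list of 7 numbers: the gripper command: -1 is shut, 1 is fully open, values between are in proportion, then the shift along the tool's x, y, z normalised to -1 to 1, where 1 is 20 mm, then the turn, a rotation vector about the tool's x, y, z normalised to -1 to 1, where 1 is 0.1 rad. In form: [[[hand, x, y, z, wx, wy, wz], ...]]. A call has 1 to 20 rows; each row shifts and turns the commanded pose from where the row before left it, along the tool's axes as they then stand; what a row does not reach is not made up. A row lasts 1/12 s, in which the tool goes at most 41.7 mm and 7.16 degrees, less where a joint would pass 70% of its speed; a pose out of reach is approached as far as the arm can. A call with a number of a shift or a turn outside -1 to 1 is refused whole. A call with a gripper value outside its range is refused whole. The fingers move at their own pace and stop on an object; "newtons" is the grip in N (left out, the last holds). Time passes only in rows, so rows that do not move let the fingers close. It gives the time, the measured TCP pose, the force, the opening and the grip force at its end, in the units of the state.
- observe(): the state, without advancing time (a new reading comes with each control period).
- capture(name): name is "scene" or "top" or "wrist"; returns (picture, depth): 384x512x3 uint8, red, green, blue; 384x512 float32, mm along the optical axis (not along the pixel's ray), 0 where there is no reading.
- camera_info(name): a dict with "camera_matrix" (3x3 intrinsics, pixels), "R" (3x3) and "t" (3): a world point X has camera coordinates R X + t; the wrist camera has in their place "T_tool_cam" (4x4, takes a point from camera to tool coordinates, whose origin is the TCP and whose axes are the flange's). Camera axes: x right, y down, z forward; pixel columns grow to the right and rows downward; lengths in mm; the calibration is good to about 2 mm. A picture is of the moment at which its call begins: read the wrist's pose just before it. camera_info takes no time and is no camera call.
- job_done(): hands the job in; it is judged then, once.
The state is a dict: "clock": time; "joint_positions": joint angles; "dq": joint speeds; "effort": joint torques, N m; "eef_pos": TCP position; "eef_rot": TCP orientation; "wrist_force": force on the tool from outside, world axes, zero at the start; "ft_torque": the same for the moment, N m; "width": finger opening in mm; "grip_force": force on a finger pad.
Only numpy, scipy, OpenCV 4.12 (cv2) and the standard library are available. Lean on these libraries where they do the work, as an engineer would, in place of code of your own. Each camera call takes 0.05 s, during which the arm holds its last target. There are 200 camera calls.

## Working session

There is one attempt and no reset: what is moved stays moved. The work goes in short steps, Python scripts to look and compute and a tool call to move; the robot and the scene stay as the last step left them, time stands still between calls to the robot, and variables do not carry over. Pictures are saved under pics/ and viewed, at most 10 in all, crops included, and the job is handed in when it is done.

Besides the shell and the picture viewer there is one more tool, called after "Call:" by a JSON object that holds its "op" and its "data". servo_tool: Moves the arm, as the interface text tells. Scaled input: -1 to 1 covers 20 mm each way for a shift and 0.1 rad each way for a turn. Its arguments: {"type":"object","properties":{"steps":{"type":"array","items":{"type":"array","items":{"type":"array","items":{"type":"number","minimum":-1,"maximum":1}}}},"newtons":{"type":"number"}},"required":["steps"]}

```bash
mkdir -p pics; ls
cat > h.py <<'E'
import numpy as np, cv2
from cell import observe, capture, camera_info
def cam(n):
    c=camera_info(n); K=np.array(c["camera_matrix"])
    if n=="wrist":
        s=observe(); T=np.array(c["T_tool_cam"]); W=np.eye(4); W[:3,:3]=s["eef_rot"]; W[:3,3]=s["eef_pos"]; M=W@T
        return K,M[:3,:3],M[:3,3]
    R=np.array(c["R"]); t=np.array(c["t"]); return K,R.T,-R.T@t
def toplane(C,uv,z):
    K,A,o=C; uv=np.atleast_2d(uv).astype(float)
    d=(A@np.linalg.inv(K)@np.c_[uv,np.ones(len(uv))].T).T
    return o+d*((z-o[2])/d[:,2])[:,None]
def cloud(C,depth):
    K,A,o=C; v,u=np.mgrid[:depth.shape[0],:depth.shape[1]]
    p=np.stack([u,v,np.ones_like(u)],-1)@np.linalg.inv(K).T*depth[...,None]
    return p@A.T+o
E
python3 - <<'E'
from h import *
for n in("scene","top"):
    C=cam(n); im,d=capture(n); np.savez(f"{n}.npz",im=im,d=d)
    cv2.imwrite(f"pics/{n}0.png",cv2.resize(im[...,::-1],(800,600)))
    print(n,C[2],C[1][:,2])
s=observe(); print(s["clock"],s["eef_pos"],np.round(s["eef_rot"],3),s["width"])
E
```

```text
pics
scene [ 920.57745137  495.07520187 1122.33850769] [-0.32137333 -0.39447564 -0.86087639]
top [ 3.05608152e+02 -5.87960971e-01  1.36379296e+03] [ 0.16562174  0.00686154 -0.98616548]
0.1 [255.42759527 514.74133063 303.07699992] [[-0.896  0.445 -0.001]
 [ 0.445  0.896 -0.001]
 [ 0.    -0.002 -1.   ]] 85.66825505657836
```

View pics/top0.png

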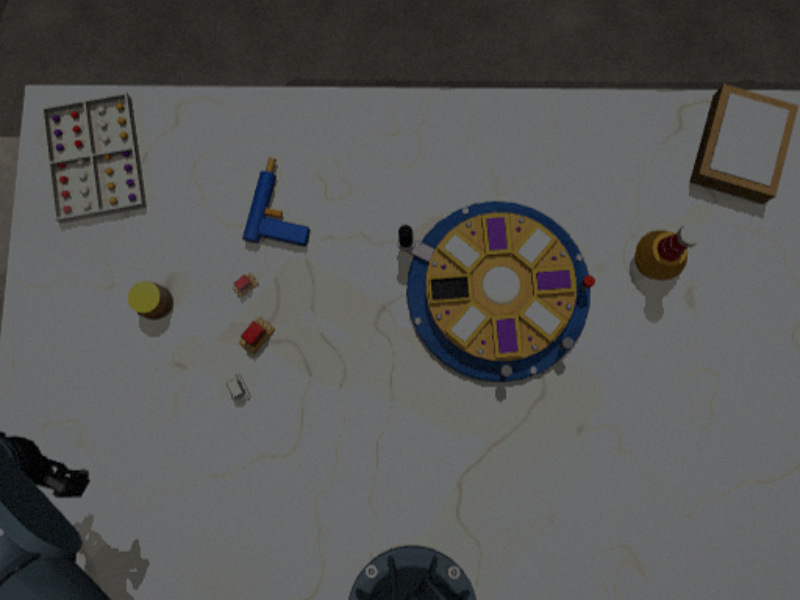

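View pics/scene0.png

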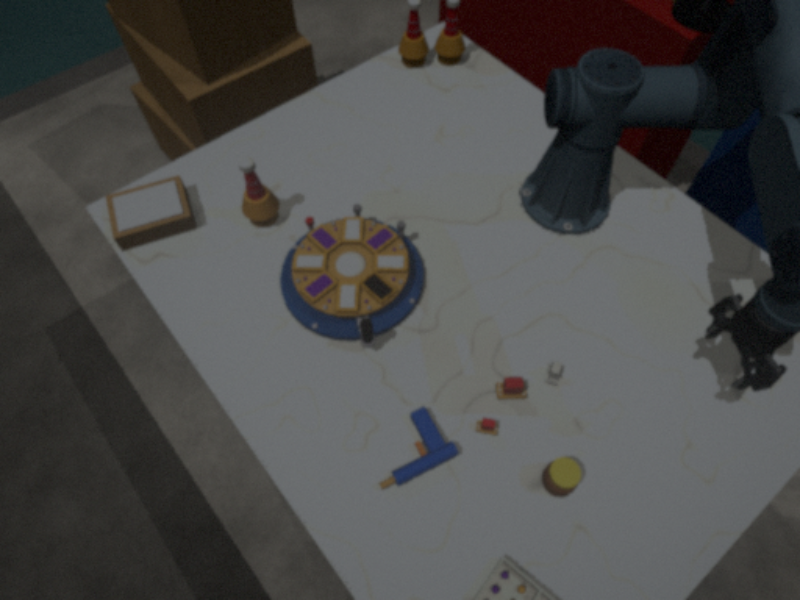

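The top view shows the empty setting at (449,289), collar centre (500,285), red post (589,282) and handle (405,237). The setting is therefore about 180° from the post, so 4 strokes. Crest candidates are the big red block (255,334), the small red one (245,284) and the white one (237,388). I choose the big red at (255,334). Next I measure and crop.

```bash
cat > m.py <<'E'
from h import *
def hsvm(im,lo,hi): return cv2.inRange(cv2.cvtColor(im,cv2.COLOR_RGB2HSV),lo,hi)>0
for n in("top","scene"):
    z=np.load(n+".npz"); im,d=z["im"],z["d"]; C=cam(n); P=cloud(C,d); ok=d>0
    Z=P[...,2]
    # dial centre: stone tops & gold
    near=ok&(np.hypot(P[...,0]-520,P[...,1]+140)<230)
    blue=near&hsvm(im,(100,120,30),(125,255,255))&(Z<32)
    cn=max(cv2.findContours(blue.astype(np.uint8),0,1)[0],key=cv2.contourArea)
    q=toplane(C,cv2.convexHull(cn)[:,0],20)[:,:2].astype(np.float32)
    print(n,"stand",cv2.minEnclosingCircle(q))
    dial=near&(Z>50)&(Z<74)&hsvm(im,(10,60,30),(35,255,255))
    cn=max(cv2.findContours(cv2.morphologyEx(dial.astype(np.uint8),3,np.ones((5,5))),0,1)[0],key=cv2.contourArea)
    q=toplane(C,cv2.convexHull(cn)[:,0],58)[:,:2].astype(np.float32)
    print("dial",cv2.minEnclosingCircle(q))
    red=hsvm(im,(0,150,40),(8,255,255))|hsvm(im,(172,150,40),(180,255,255))
    k,l,st,ce=cv2.connectedComponentsWithStats((red&ok).astype(np.uint8))
    for i in range(1,k):
        if st[i,4]>12:
            p=P[l==i]; print("red",ce[i].round(),st[i,4],np.median(p,0).round(1),np.percentile(p[:,2],[5,95]).round(1))
    drk=(im.max(-1)<40)&near
    for nm,m in(("handle",drk&(Z>105)&(Z<125)),("floor",drk&(Z<75)&(Z>45))):
        k,l,st,ce=cv2.connectedComponentsWithStats(m.astype(np.uint8))
        for i in range(1,k):
            if st[i,4]>15:
                pl=toplane(C,ce[i],116 if nm=="handle" else 58)[0]
                print(nm,ce[i].round(1),st[i,4],np.mean(P[l==i],0).round(1),"plane",pl.round(1))
    if n=="top": cv2.imwrite("pics/crop.png",cv2.resize(im[165:270,125:230,::-1],(600,600),interpolation=cv2.INTER_CUBIC))
E
python3 m.py
```

```text
top stand ((555.7329711914062, -147.79029846191406), 163.4285888671875)
dial ((555.26220703125, -148.5458221435547), 131.70578002929688)
red [47. 73.] 14 [880.3 640.2  17.2] [ 9.5 22.2]
red [49. 82.] 13 [854.7 633.9  18. ] [ 8.7 21.7]
red [50. 91.] 14 [824.9 629.6  15.5] [ 6.  22.7]
red [ 40. 114.] 14 [756.5 650.1  15.9] [10.3 24.3]
red [425. 154.] 17 [ 626.9 -419.6  103.3] [ 85.2 123.5]
red [154. 180.] 35 [563.1 308.   33.7] [30.  39.5]
red [377. 179.] 35 [ 562.6 -298.5   75.3] [55.2 80.2]
red [161. 213.] 109 [469.8 282.2  48.8] [44.7 53.3]
handle [259.2 148.4] 64 [634.9  17.9 114.2] plane [634.4  17.8 116. ]
floor [259.5 156.2] 22 [626.7  17.3  61.5] plane [627.6  17.4  58. ]
floor [287.5 184.1] 292 [550.7 -59.4  57.7] plane [550.6 -59.4  58. ]
scene stand ((550.490234375, -5.384024143218994), 41.543453216552734)
dial ((556.13623046875, -147.45286560058594), 134.61587524414062)
red [291.  13.] 220 [-545.9 -892.9 -203.2] [-276.6  153.7]
red [303.   3.] 64 [-550.2 -915.1 -146.2] [-177.3 -114.8]
red [350.   1.] 13 [-550.7 -577.7   23.8] [11.9 34.3]
red [348.  25.] 1067 [-550.9 -567.6 
[... 192 characters left out ...]
ed [264.  10.] 29 [ -43.2 -650.6  149.4] [136.4 163.1]
red [306.  10.] 23 [-550.8 -878.7 -171.9] [-199.3 -151.4]
red [395.  10.] 25 [-550.3 -330.9  100.9] [ 82.9 115.3]
red [264.  20.] 61 [ -37.7 -645.2  104.1] [ 90.8 131.3]
red [372.  20.] 24 [-551.  -436.1   -7. ] [-18.6  16.9]
red [410.  26.] 115 [-550.9 -225.6   71. ] [ 30.3 117.9]
red [425.  34.] 49 [-549.9 -151.6   79.2] [ 52.  104.1]
red [343.  52.] 30 [-551.  -564.  -266.6] [-277.7 -250.9]
red [404.  90.] 96 [-550.8 -130.7 -236.6] [-279.7 -187.8]
red [312. 270.] 15 [563.9 309.   36.4] [33.3 39. ]
handle [233.9 207.4] 35 [638.   23.  115.1] plane [638.2  23.4 116. ]
floor [241.1 182.9] 103 [545.6 -63.5  58.9] plane [545.3 -63.9  58. ]
```

View pics/crop.png

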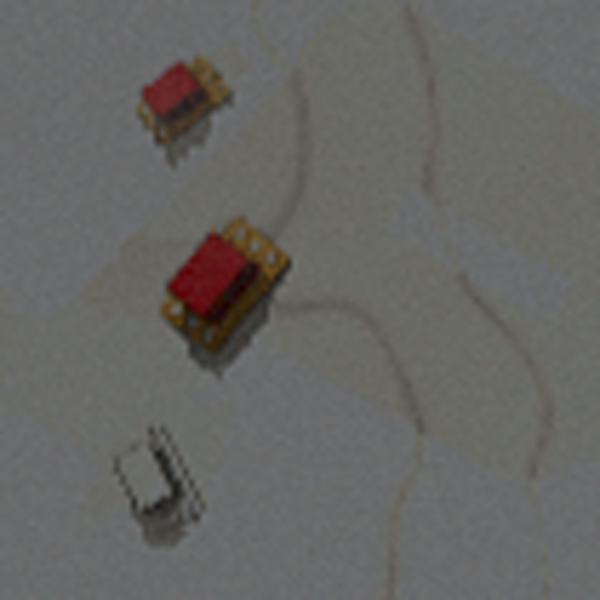

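The crop confirms the larger red crest at its centre, with a smaller red and a white look-alike nearby. I measured:
- **Collar centre:** about (555.5, -148).
- **Handle:** about (635, 19), at the given 185 mm radius.
- **Red post:** bearing about -87°, radius 150.
- **Setting:** bearing about 93°, so 4 strokes.

Now I turn the tool and travel above the handle.

Call:
{"op": "servo_tool", "data": {"steps": [[[1,0,0,0,0,0,1],[1,0,0,0,0,0,1],[1,0,0,0,0,0,1],[1,0,0,0,0,0,1],[1,0,0,0,0,0,1],[1,0,0,0,0,0,1],[1,0,0,0,0,0,1],[1,0,0,0,0,0,1],[1,0,0,0,0,0,1],[1,0,0,0,0,0,1],[1,0,0,0,0,0,1],[1,0,0,0,0,0,0.1]]]}}

```text
clock: 1.1
eef_pos: [255.5, 514.9, 303.4]
eef_rot: [[0.004, 1.0, -0.001], [1.0, -0.004, -0.001], [-0.001, -0.001, -1.0]]
wrist_force: [-0.2, -0.5, -0.4]
width: 85.8
grip_force: 0.0
```

Call:
{"op": "servo_tool", "data": {"steps": [[[1,-1,0.77,0,0,0,0],[1,-1,0.77,0,0,0,0],[1,-1,0.77,0,0,0,0],[1,-1,0.77,0,0,0,0],[1,-1,0.77,0,0,0,0],[1,-1,0.77,0,0,0,0],[1,-1,0.77,0,0,0,0],[1,-1,0.77,0,0,0,0],[1,-1,0.77,0,0,0,0],[1,-1,0.77,0,0,0,0],[1,-1,0.77,0,0,0,0],[1,-1,0.77,0,0,0,0],[1,-1,0.77,0,0,0,0],[1,-1,0.77,0,0,0,0],[1,-1,0.77,0,0,0,0],[1,-1,0.77,0,0,0,0],[1,-1,0.77,0,0,0,0],[1,-1,0.77,0,0,0,0],[1,-1,0.77,0,0,0,0],[1,-1,0.77,0,0,0,0]]]}}

```text
clock: 2.77
eef_pos: [564.1, 113.9, 303.6]
eef_rot: [[-0.003, 1.0, -0.001], [1.0, 0.003, 0.0], [0.0, -0.001, -1.0]]
wrist_force: [-0.7, -0.1, 0.6]
width: 85.6
grip_force: 0.0
```

Call:
{"op": "servo_tool", "data": {"steps": [[[0,-1,0.77,0,0,0,0],[0,-1,0.77,0,0,0,0],[0,-1,0.77,0,0,0,0],[0,-1,0.77,0,0,0,0],[0,-0.8,0.6,0,0,0,0],[0,0,0,0,0,0,0],[0,0,0,0,0,0,0]]]}}

```text
clock: 3.35
eef_pos: [637.3, 18.2, 303.1]
eef_rot: [[-0.0, 1.0, -0.001], [1.0, 0.0, 0.0], [0.0, -0.001, -1.0]]
wrist_force: [0.2, 0.6, 0.0]
width: 42.7
grip_force: 0.0
```

Run:
```python
from h import *
s=observe(); print(s["clock"],s["eef_pos"],np.round(s["eef_rot"],3),s["width"],s["joint_positions"],s["wrist_force"])
C=cam("wrist"); im,d=capture("wrist"); np.savez("w1.npz",im=im,d=d); P=cloud(C,d)
cv2.imwrite("pics/w1.png",cv2.resize(im[...,::-1],(800,600)))
Z=P[...,2]; m=(d>0)&(im.max(-1)<50)&(Z>105)&(Z<125)
k,l,st,ce=cv2.connectedComponentsWithStats(m.astype(np.uint8))
for i in range(1,k):
    if st[i,4]>30: print(ce[i],st[i,4],P[l==i].mean(0),toplane(C,ce[i],116))
```

```text
3.35 [637.33339599  18.22286844 303.14575455] [[-0.     1.    -0.001]
 [ 1.     0.     0.   ]
 [ 0.    -0.001 -1.   ]] 42.65771685756669 [-1.57314629e-01  3.19033833e-01  1.43954123e+00  1.92856878e-04
  1.38434763e+00 -1.57671227e-01] [0.1895703  0.59371428 0.00160487]
[255.02427184 187.34466019] 618 [636.25847473  21.40653098 115.78032635] [[636.2591723   21.47881905 116.        ]]
```

View pics/w1.png

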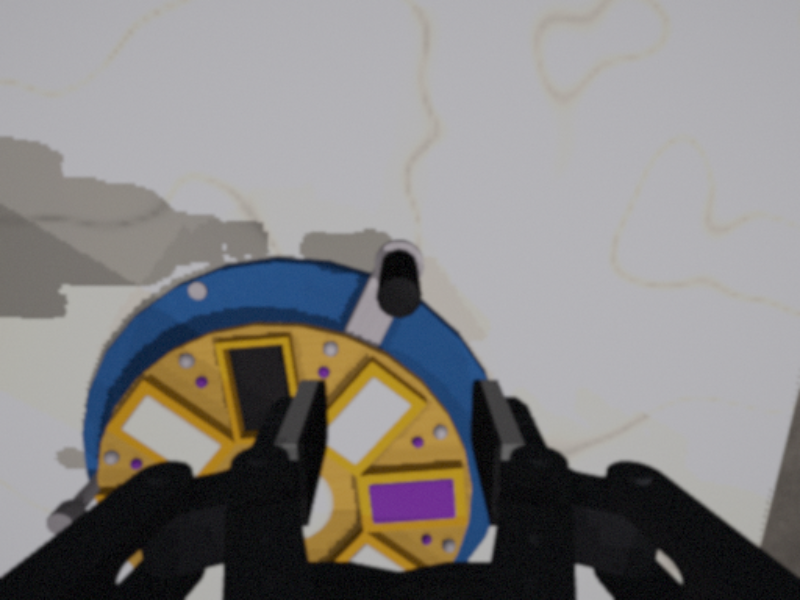

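The wrist view shows the handle top at about (400,295), i.e. (636,20) in the world, which agrees with the given radius. I descend and grip.

Call:
{"op": "servo_tool", "data": {"steps": [[[0.2,0.07,-0.08,0.7,0,0,0],[0.2,0,0,1,0,0,0],[0.2,0,0,1,0,0,0],[0.2,0,0,1,0,0,0],[0.2,0,0,1,0,0,0],[0.2,0,0,1,0,0,0],[0.2,0,0,1,0,0,0],[0.2,0,0,0.7,0,0,0],[0.2,0,0,0.3,0,0,0],[-1,0,0,0,0,0,0],[-1,0,0,0,0,0,0],[-1,0,0,0,0,0,0],[-1,0,0,0,0,0,0],[-1,0,0,0,0,0,0],[-1,0,0,0,0,0,0]]], "newtons": 60}}

```text
clock: 4.65
eef_pos: [636.6, 20.6, 151.1]
eef_rot: [[0.0, 1.0, 0.003], [1.0, -0.0, 0.0], [0.0, 0.003, -1.0]]
wrist_force: [2.9, 2.1, 1.0]
width: 22.4
grip_force: 59.7
```

Run:
```python
from h import *
s=observe(); print(s["eef_pos"],s["wrist_force"])
c=np.array([555.5,-148]); p=np.array([635.7,19.7]); r=185; a0=np.arctan2(*(p-c)[::-1]); print(a0)
a=a0+np.linspace(0,0.985,15); q=c+r*np.c_[np.cos(a),np.sin(a)]; D=np.diff(q,axis=0)/20
print("fwd rows (x=world y, y=world x)"); print([[round(v[1],2),round(v[0],2)] for v in D]); print(q[-1]-q[0])
```

```text
[636.5604629   20.60103786 151.11192912] [2.898599   2.09582165 1.03157776]
1.1247118780139609
fwd rows (x=world y, y=world x)
[[np.float64(0.26), np.float64(-0.6)], [np.float64(0.22), np.float64(-0.61)], [np.float64(0.17), np.float64(-0.63)], [np.float64(0.13), np.float64(-0.64)], [np.float64(0.08), np.float64(-0.65)], [np.float64(0.04), np.float64(-0.65)], [np.float64(-0.01), np.float64(-0.65)], [np.float64(-0.05), np.float64(-0.65)], [np.float64(-0.1), np.float64(-0.64)], [np.float64(-0.14), np.float64(-0.63)], [np.float64(-0.19), np.float64(-0.62)], [np.float64(-0.23), np.float64(-0.61)], [np.float64(-0.27), np.float64(-0.59)], [np.float64(-0.31), np.float64(-0.57)]]
[-174.75877193   -8.11735492]
```

Call:
{"op": "servo_tool", "data": {"steps": [[[-1,0.26,-0.6,0,0,0,0],[-1,0.22,-0.61,0,0,0,0],[-1,0.17,-0.63,0,0,0,0],[-1,0.13,-0.64,0,0,0,0],[-1,0.08,-0.65,0,0,0,0],[-1,0.04,-0.65,0,0,0,0],[-1,-0.01,-0.65,0,0,0,0],[-1,-0.05,-0.65,0,0,0,0],[-1,-0.1,-0.64,0,0,0,0],[-1,-0.14,-0.63,0,0,0,0],[-1,-0.19,-0.62,0,0,0,0],[-1,-0.23,-0.61,0,0,0,0],[-1,-0.27,-0.59,0,0,0,0],[-1,-0.31,-0.57,0,0,0,0],[-1,0,0,0,0,0,0],[-1,0,0,0,0,0,0]]]}}

```text
clock: 5.98
eef_pos: [464.1, 13.3, 151.4]
eef_rot: [[0.002, 1.0, 0.01], [1.0, -0.002, 0.002], [0.002, 0.01, -1.0]]
wrist_force: [17.4, 11.0, -10.8]
width: 22.4
grip_force: 61.8
```

```bash
cat > st.py <<'E'
from h import *
s=observe(); c=np.array([555.5,-148]); p=np.array(s["eef_pos"][:2])-c
print(s["clock"],s["eef_pos"],"F",np.round(s["wrist_force"],1),"width",s["width"],s["grip_force"],"r",np.hypot(*p),"ang",np.arctan2(p[1],p[0]))
C=cam("top"); im,d=capture("top"); P=cloud(C,d); Z=P[...,2]; dk=(im.max(-1)<40)&(Z>45)&(Z<75)&(np.hypot(P[...,0]-555.5,P[...,1]+148)<125)
k,l,st,ce=cv2.connectedComponentsWithStats(dk.astype(np.uint8))
for i in range(1,k):
    if st[i,4]>40:
        q=toplane(C,ce[i],58)[0][:2]-c; print("floor",st[i,4],np.hypot(*q),np.degrees(np.arctan2(q[1],q[0])))
E
python3 st.py
```

```text
5.9833 [464.13022549  13.32942031 151.44047369] F [ 17.4  11.  -10.8] width 22.357345387768515 61.81110084056854 r 185.40662758352622 ang 2.0861096279874136
floor 283 86.44001481959315 137.34098995176083
```

The first stroke reached the stop, and the setting moved from 93° to 137°. Now I bring the lever back.

Call:
{"op": "servo_tool", "data": {"steps": [[[-1,0.31,0.57,0,0,0,0],[-1,0.27,0.59,0,0,0,0],[-1,0.23,0.61,0,0,0,0],[-1,0.19,0.62,0,0,0,0],[-1,0.14,0.63,0,0,0,0],[-1,0.1,0.64,0,0,0,0],[-1,0.05,0.65,0,0,0,0],[-1,0.01,0.65,0,0,0,0],[-1,-0.04,0.65,0,0,0,0],[-1,-0.08,0.65,0,0,0,0],[-1,-0.13,0.64,0,0,0,0],[-1,-0.17,0.63,0,0,0,0],[-1,-0.22,0.61,0,0,0,0],[-1,-0.26,0.6,0,0,0,0],[-1,0,0,0,0,0,0],[-1,0,0,0,0,0,0]]]}}

```text
clock: 7.37
eef_pos: [636.7, 20.4, 151.0]
eef_rot: [[-0.001, 1.0, 0.002], [1.0, 0.001, -0.0], [-0.0, 0.002, -1.0]]
wrist_force: [3.3, 1.6, 2.5]
width: 22.4
grip_force: 63.1
```

Call:
{"op": "servo_tool", "data": {"steps": [[[-1,0.26,-0.6,0,0,0,0],[-1,0.22,-0.61,0,0,0,0],[-1,0.17,-0.63,0,0,0,0],[-1,0.13,-0.64,0,0,0,0],[-1,0.08,-0.65,0,0,0,0],[-1,0.04,-0.65,0,0,0,0],[-1,-0.01,-0.65,0,0,0,0],[-1,-0.05,-0.65,0,0,0,0],[-1,-0.1,-0.64,0,0,0,0],[-1,-0.14,-0.63,0,0,0,0],[-1,-0.19,-0.62,0,0,0,0],[-1,-0.23,-0.61,0,0,0,0],[-1,-0.27,-0.59,0,0,0,0],[-1,-0.31,-0.57,0,0,0,0],[-1,0,0,0,0,0,0],[-1,0,0,0,0,0,0]]]}}

```text
clock: 8.7
eef_pos: [464.0, 14.1, 151.4]
eef_rot: [[0.001, 1.0, 0.011], [1.0, -0.001, 0.003], [0.004, 0.011, -1.0]]
wrist_force: [17.7, 15.2, -8.7]
width: 22.4
grip_force: 63.2
```

```bash
python3 st.py
```

```text
8.7 [463.98246232  14.0777927  151.37171912] F [17.7 15.2 -8.7] width 22.442391113957896 63.19740414619446 r 186.1307889387239 ang 2.084818980778197
floor 299 87.6881385258407 -176.31293857808018
```

Two strokes are done, with the setting at 183.7°. I do two more the same way.

Call:
{"op": "servo_tool", "data": {"steps": [[[-1,0.31,0.57,0,0,0,0],[-1,0.27,0.59,0,0,0,0],[-1,0.23,0.61,0,0,0,0],[-1,0.19,0.62,0,0,0,0],[-1,0.14,0.63,0,0,0,0],[-1,0.1,0.64,0,0,0,0],[-1,0.05,0.65,0,0,0,0],[-1,0.01,0.65,0,0,0,0],[-1,-0.04,0.65,0,0,0,0],[-1,-0.08,0.65,0,0,0,0],[-1,-0.13,0.64,0,0,0,0],[-1,-0.17,0.63,0,0,0,0],[-1,-0.22,0.61,0,0,0,0],[-1,-0.26,0.6,0,0,0,0],[-1,0,0,0,0,0,0],[-1,0,0,0,0,0,0]]]}}

```text
clock: 10.08
eef_pos: [636.4, 20.0, 150.7]
eef_rot: [[0.0, 1.0, 0.002], [1.0, -0.0, -0.001], [-0.001, 0.002, -1.0]]
wrist_force: [3.3, -0.4, 1.1]
width: 22.6
grip_force: 63.9
```

Call:
{"op": "servo_tool", "data": {"steps": [[[-1,0.26,-0.6,0,0,0,0],[-1,0.22,-0.61,0,0,0,0],[-1,0.17,-0.63,0,0,0,0],[-1,0.13,-0.64,0,0,0,0],[-1,0.08,-0.65,0,0,0,0],[-1,0.04,-0.65,0,0,0,0],[-1,-0.01,-0.65,0,0,0,0],[-1,-0.05,-0.65,0,0,0,0],[-1,-0.1,-0.64,0,0,0,0],[-1,-0.14,-0.63,0,0,0,0],[-1,-0.19,-0.62,0,0,0,0],[-1,-0.23,-0.61,0,0,0,0],[-1,-0.27,-0.59,0,0,0,0],[-1,-0.31,-0.57,0,0,0,0],[-1,0,0,0,0,0,0],[-1,0,0,0,0,0,0]]]}}

```text
clock: 11.42
eef_pos: [463.6, 14.5, 150.9]
eef_rot: [[0.003, 1.0, 0.011], [1.0, -0.003, 0.004], [0.004, 0.011, -1.0]]
wrist_force: [20.1, 15.1, -11.1]
width: 22.2
grip_force: 63.8
```

```bash
python3 st.py
```

```text
11.4167 [463.59004755  14.47402661 150.92331774] F [ 20.1  15.1 -11.1] width 22.203771433654776 63.81320357322693 r 186.66882085935316 ang 2.085605842698733
floor 295 89.4733122893172 -130.1285374373024
```

Call:
{"op": "servo_tool", "data": {"steps": [[[-1,0.31,0.57,0,0,0,0],[-1,0.27,0.59,0,0,0,0],[-1,0.23,0.61,0,0,0,0],[-1,0.19,0.62,0,0,0,0],[-1,0.14,0.63,0,0,0,0],[-1,0.1,0.64,0,0,0,0],[-1,0.05,0.65,0,0,0,0],[-1,0.01,0.65,0,0,0,0],[-1,-0.04,0.65,0,0,0,0],[-1,-0.08,0.65,0,0,0,0],[-1,-0.13,0.64,0,0,0,0],[-1,-0.17,0.63,0,0,0,0],[-1,-0.22,0.61,0,0,0,0],[-1,-0.26,0.6,0,0,0,0],[-1,0,0,0,0,0,0],[-1,0,0,0,0,0,0]]]}}

```text
clock: 12.8
eef_pos: [635.6, 20.9, 150.1]
eef_rot: [[0.0, 1.0, 0.001], [1.0, -0.0, 0.001], [0.001, 0.001, -1.0]]
wrist_force: [1.7, 3.4, 1.8]
width: 22.5
grip_force: 64.2
```

Call:
{"op": "servo_tool", "data": {"steps": [[[-1,0.26,-0.6,0,0,0,0],[-1,0.22,-0.61,0,0,0,0],[-1,0.17,-0.63,0,0,0,0],[-1,0.13,-0.64,0,0,0,0],[-1,0.08,-0.65,0,0,0,0],[-1,0.04,-0.65,0,0,0,0],[-1,-0.01,-0.65,0,0,0,0],[-1,-0.05,-0.65,0,0,0,0],[-1,-0.1,-0.64,0,0,0,0],[-1,-0.14,-0.63,0,0,0,0],[-1,-0.19,-0.62,0,0,0,0],[-1,-0.23,-0.61,0,0,0,0],[-1,-0.27,-0.59,0,0,0,0],[-1,-0.31,-0.57,0,0,0,0],[-1,0,0,0,0,0,0],[-1,0,0,0,0,0,0]]]}}

```text
clock: 14.13
eef_pos: [463.5, 14.5, 150.7]
eef_rot: [[0.001, 1.0, 0.012], [1.0, -0.001, 0.004], [0.004, 0.012, -1.0]]
wrist_force: [23.8, 16.4, -14.1]
width: 22.9
grip_force: 64.1
```

```bash
python3 st.py
```

```text
14.1333 [463.50694364  14.50052172 150.68588683] F [ 23.8  16.4 -14.1] width 22.908400264734574 64.1103994846344 r 186.7328090527448 ang 2.085923339921063
floor 290 92.69237130194718 -85.21791814151565
```

The setting is at the red post after 4 strokes. I return the lever, release it, rise, and move toward the crest.

Call:
{"op": "servo_tool", "data": {"steps": [[[-1,0.31,0.57,0,0,0,0],[-1,0.27,0.59,0,0,0,0],[-1,0.23,0.61,0,0,0,0],[-1,0.19,0.62,0,0,0,0],[-1,0.14,0.63,0,0,0,0],[-1,0.1,0.64,0,0,0,0],[-1,0.05,0.65,0,0,0,0],[-1,0.01,0.65,0,0,0,0],[-1,-0.04,0.65,0,0,0,0],[-1,-0.08,0.65,0,0,0,0],[-1,-0.13,0.64,0,0,0,0],[-1,-0.17,0.63,0,0,0,0],[-1,-0.22,0.61,0,0,0,0],[-1,-0.26,0.6,0,0,0,0],[-1,0,0,0,0,0,0],[-1,0,0,0,0,0,0]]]}}

```text
clock: 15.52
eef_pos: [636.1, 20.7, 150.0]
eef_rot: [[-0.002, 1.0, 0.003], [1.0, 0.002, -0.001], [-0.001, 0.003, -1.0]]
wrist_force: [7.5, 3.2, -2.5]
width: 22.7
grip_force: 64.5
```

Call:
{"op": "servo_tool", "data": {"steps": [[[0,0,0,0,0,0,0],[0,0,0,0,0,0,0],[0,0,0,0,0,0,0],[0,0,0,0,0,0,0],[0,0,0,-0.5,0,0,0],[0,0,0,-1,0,0,0],[0,0,0,-1,0,0,0],[0,0,0,-1,0,0,0],[0,0,0,-1,0,0,0],[0,0,0,-1,0,0,0],[0,0,0,-1,0,0,0],[0,0,0,-1,0,0,0],[0,0,0,-0.5,0,0,0]]]}}

```text
clock: 16.6
eef_pos: [636.4, 20.3, 313.9]
eef_rot: [[-0.0, 1.0, 0.005], [1.0, 0.0, -0.001], [-0.001, 0.005, -1.0]]
wrist_force: [-0.1, -1.0, 0.2]
width: 42.8
grip_force: 0.0
```

Call:
{"op": "servo_tool", "data": {"steps": [[[1,1,-0.8,0,0,0,0],[1,1,-0.8,0,0,0,0],[1,1,-0.8,0,0,0,0],[1,1,-0.8,0,0,0,0],[1,1,-0.8,0,0,0,0],[1,1,-0.8,0,0,0,0],[1,1,-0.8,0,0,0,0],[1,1,-0.8,0,0,0,0],[1,1,-0.8,0,0,0,0],[1,1,-0.8,0,0,0,0],[1,1,-0.2,0,0,0,0],[1,0,0,0,0,0,-1],[1,0,0,0,0,0,-1],[1,0,0,0,0,0,-1],[1,0,0,0,0,0,-1],[1,0,0,0,0,0,-1],[1,0,0,0,0,0,-1],[1,0,0,0,0,0,-1],[1,0,0,0,0,0,-1],[1,0,0,0,0,0,0]]]}}

```text
clock: 18.27
eef_pos: [471.4, 240.3, 309.9]
eef_rot: [[-0.72, 0.694, -0.0], [0.694, 0.72, -0.0], [0.0, -0.0, -1.0]]
wrist_force: [0.6, -0.2, 0.2]
width: 85.1
grip_force: 0.0
```

```bash
python3 st.py
cat > cr.py <<'E'
from h import *
import sys
s=observe(); C=cam("wrist"); im,d=capture("wrist"); P=cloud(C,d); Z=P[...,2]
cv2.imwrite(sys.argv[1],cv2.resize(im[...,::-1],(800,600)))
print(s["clock"],s["eef_pos"],np.round(s["eef_rot"],3).tolist(),s["width"])
h=cv2.cvtColor(im,cv2.COLOR_RGB2HSV)
red=((h[...,0]<8)|(h[...,0]>170))&(h[...,1]>140)&(h[...,2]>40)
for nm,m,z in(("redtop",red&(Z>44)&(Z<58),50),("foot",cv2.inRange(h,(12,80,30),(35,255,255))>0,10)):
    m=m&(d>0)&(np.hypot(P[...,0]-470,P[...,1]-282)<60)
    q=P[m]
    if nm=="foot": q=q[(q[:,2]<20)]
    v,u=np.nonzero(m) if nm=="redtop" else np.nonzero(m&(Z<20))
    w=toplane(C,np.c_[u,v],z)[:,:2].astype(np.float32)
    print(nm,len(w),"z",np.median(q[:,2]).round(1),cv2.minAreaRect(w),w.mean(0))
E
python3 cr.py pics/w2.png
```

```text
18.2667 [471.44416085 240.33432217 309.91709068] F [ 0.6 -0.2  0.2] width 85.12611606720183 0.0 r 397.3272327321069 ang 1.783960160882381
floor 290 92.76797882191022 -85.32783001455527
18.3167 [471.45321508 240.35324586 309.9100541 ] [[-0.716, 0.698, -0.0], [0.698, 0.716, -0.0], [0.0, -0.0, -1.0]] 85.39810222289678
redtop 851 z 50.6 ((468.78753662109375, 284.5622253417969), (23.43285369873047, 35.540130615234375), 52.51094436645508) [468.80957 284.6786 ]
foot 664 z 10.7 ((469.0019226074219, 284.26092529296875), (33.49627685546875, 60.47258758544922), 51.50402069091797) [461.78366 284.47595]
```

View pics/w2.png

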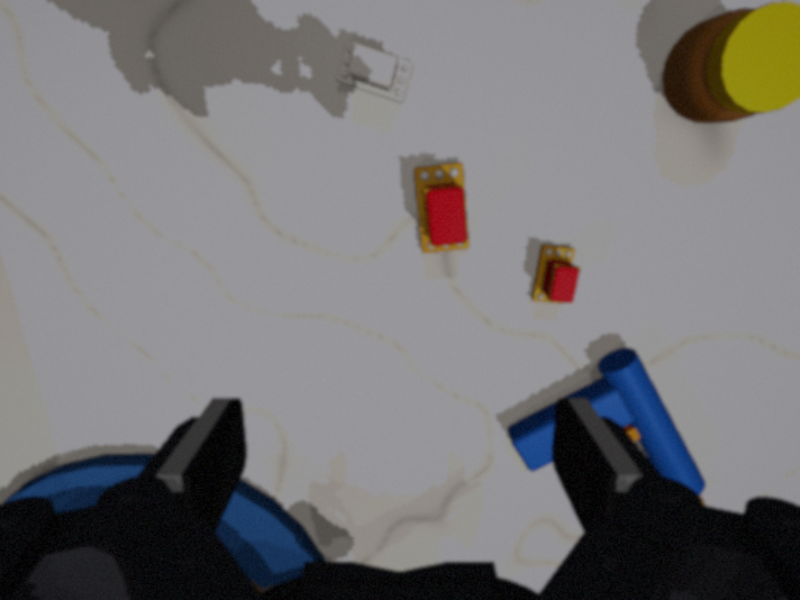

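The wrist view shows the big crest at (445,210), the small red at (555,275) and the white at (375,70). The measured sizes are foot 60×33.5 and block 35.5×23.4, as specified, with centre (468.9, 284.4) and the short axis at 52°. Now I grasp it.

Call:
{"op": "servo_tool", "data": {"steps": [[[0.4,0,0,0,0,0,-1],[0.4,0,0,0,0,0,-0.08],[0.4,0.73,0.83,0,0,0,0],[0.4,0.73,0.83,0,0,0,0],[0.4,0,0,1,0,0,0],[0.4,0,0,1,0,0,0],[0.4,0,0,1,0,0,0],[0.4,0,0,1,0,0,0],[0.4,0,0,1,0,0,0],[0.4,0,0,1,0,0,0],[0.4,0,0,1,0,0,0],[0.4,0,0,1,0,0,0],[0.4,0,0,1,0,0,0],[0.4,0,0,0,0,0,0],[0.4,0,0,0,0,0,0]]]}}

```text
clock: 19.62
eef_pos: [468.3, 284.3, 129.1]
eef_rot: [[-0.787, 0.617, -0.003], [0.617, 0.787, -0.001], [0.002, -0.002, -1.0]]
wrist_force: [-0.4, 0.4, 0.6]
width: 59.9
grip_force: 0.0
```

Run:
```python
from h import *
s=observe(); print(s["clock"],s["eef_pos"],np.round(s["eef_rot"],3).tolist(),s["width"])
R=np.array(s["eef_rot"]); print("tool delta",R.T@(np.array([468.9,284.4,90])-s["eef_pos"]), np.degrees(np.arctan2(R[1,1],R[0,1])))
```

```text
19.6167 [468.33626864 284.30325375 129.08331705] [[-0.787, 0.617, -0.003], [0.617, 0.787, -0.001], [0.002, -0.002, -1.0]] 59.876821283279384
tool delta [-0.44241435  0.51818072 39.08156321] 51.87501304774444
```

Call:
{"op": "servo_tool", "data": {"steps": [[[0.4,0,0,1,0,0,0],[0.4,0,0,0.95,0,0,0],[-0.2,0,0,0,0,0,0],[-0.4,0,0,0,0,0,0],[-1,0,0,0,0,0,0],[-1,0,0,0,0,0,0],[-1,0,0,0,0,0,0],[-1,0,0,0,0,0,0],[-1,0,0,0,0,0,0],[-1,0,0,0,0,0,0]]], "newtons": 40}}

```text
clock: 20.45
eef_pos: [470.3, 285.1, 92.8]
eef_rot: [[-0.788, 0.615, 0.003], [0.615, 0.788, 0.001], [-0.002, 0.003, -1.0]]
wrist_force: [-0.4, 0.5, 6.9]
width: 23.3
grip_force: 40.8
```

Call:
{"op": "servo_tool", "data": {"steps": [[[-1,0,0,-0.3,0,0,0],[-1,0,0,-0.7,0,0,0],[-1,0,0,-1,0,0,0],[-1,0,0,-1,0,0,0],[-1,0,0,-1,0,0,0],[-1,0,0,-1,0,0,0],[-1,0,0,-1,0,0,0],[-1,0,0,-1,0,0,0],[-1,0,0,0,0,0,0]]]}}

```text
clock: 21.2
eef_pos: [471.0, 285.4, 235.8]
eef_rot: [[-0.788, 0.615, 0.007], [0.615, 0.788, 0.002], [-0.004, 0.006, -1.0]]
wrist_force: [0.7, -0.6, -0.3]
width: 23.3
grip_force: 39.8
```

```bash
cat > set.py <<'E'
from h import *
# setting and post from the top camera
c=np.array([555.5,-148]); s=observe(); print(s["clock"],s["eef_pos"],s["width"],s["grip_force"],s["wrist_force"])
C=cam("top"); im,d=capture("top"); P=cloud(C,d); Z=P[...,2]; near=np.hypot(P[...,0]-555.5,P[...,1]+148)<170
h=cv2.cvtColor(im,cv2.COLOR_RGB2HSV)
red=((h[...,0]<8)|(h[...,0]>172))&(h[...,1]>150)&(h[...,2]>40)&near&(Z>50)
v,u=np.nonzero(red); p=toplane(C,[[u.mean(),v.mean()]],76)[0][:2]
print("post",p,np.degrees(np.arctan2(*(p-c)[::-1])))
gold=(cv2.inRange(h,(10,60,30),(35,255,255))>0)&near&(Z>45)
dk=((im.max(-1)<40)&(Z>45)&(Z<75)&(np.hypot(P[...,0]-555.5,P[...,1]+148)<125)).astype(np.uint8)
k,l,st,ce=cv2.connectedComponentsWithStats(dk); i=1+np.argmax(st[1:,4]); v,u=np.nonzero(l==i)
w=toplane(C,np.c_[u,v],58)[:,:2].astype(np.float32); print("floor",cv2.minAreaRect(w),w.mean(0))
q=w.mean(0)-c; print(np.hypot(*q),np.degrees(np.arctan2(q[1],q[0])))
# opening at rim via stones: lever check
hd=(im.max(-1)<40)&(Z>105)&(Z<125)&(np.hypot(P[...,0]-555.5,P[...,1]+148)<230)
print("handle",P[hd].mean(0),hd.sum())
# collar phase from the stones (top 70mm): white & purple blobs
st_=((h[...,1]<50)&(h[...,2]>90)|(cv2.inRange(h,(125,90,40),(160,255,255))>0))&(Z>60)&(Z<80)
rr=np.hypot(P[...,0]-c[0],P[...,1]-c[1]); st_=st_&(rr>60)&(rr<122)
k,l,stt,ce=cv2.connectedComponentsWithStats(st_.astype(np.uint8))
q=np.array([toplane(C,ce[i],70)[0][:2] for i in range(1,k) if stt[i,4]>120])
print(len(q)); A=np.c_[2*q,np.ones(len(q))]; x=np.linalg.lstsq(A,(q**2).sum(1),rcond=None)[0]; print("fit centre",x[:2],np.sqrt(x[2]+x[:2]@x[:2]))
a=np.degrees(np.arctan2(*(q-x[:2]).T[::-1])); print(np.sort(a))
E
python3 set.py
```

```text
21.2 [471.00557855 285.36935441 235.79005435] 23.263538901735842 39.78791356086731 [ 0.71678318 -0.56954566 -0.31518635]
post [ 561.32629805 -297.32986696] -87.76566429608997
floor ((563.4893188476562, -240.1243133544922), (33.22785568237305, 60.64718246459961), 0.5158507227897644) [ 563.07855 -240.34386]
92.65431638609135 -85.30831687067555
handle [634.83417997  17.89130844 114.19384762] 64
7
fit centre [ 556.26993285 -148.32164771] 89.95347363634436
[-177.17765354 -132.34979643  -42.11144144    2.81967055   47.91051634
   92.79972678  137.78280479]
```

The crest is held. The stones give collar centre (556.3, -148.3) and phase -87.2°, so the setting is at (560.7, -238.2), with the post in line. I turn and carry it to a hover slightly beyond, so the wrist camera sees both.

Call:
{"op": "servo_tool", "data": {"steps": [[[-1,0,0,0,0,0,1],[-1,0,0,0,0,0,1],[-1,0,0,0,0,0,1],[-1,0,0,0,0,0,1],[-1,0,0,0,0,0,1],[-1,0,0,0,0,0,1],[-1,0,0,0,0,0,1],[-1,0,0,0,0,0,1],[-1,0,0,0,0,0,0.59],[-1,-0.5,0,0,0,0,0],[-1,-0.95,0.11,0,0,0,0],[-1,-0.95,0.11,0,0,0,0],[-1,-0.95,0.11,0,0,0,0],[-1,-0.95,0.11,0,0,0,0],[-1,-0.95,0.11,0,0,0,0],[-1,-0.95,0.11,0,0,0,0],[-1,-0.95,0.11,0,0,0,0],[-1,-0.95,0.11,0,0,0,0],[-1,-0.95,0.11,0,0,0,0],[-1,-0.95,0.11,0,0,0,0]]]}}

```text
clock: 22.92
eef_pos: [500.1, 84.3, 229.9]
eef_rot: [[-0.051, 0.999, -0.002], [0.999, 0.051, -0.0], [-0.0, -0.002, -1.0]]
wrist_force: [0.4, 0.0, -0.4]
width: 23.3
grip_force: 39.7
```

Call:
{"op": "servo_tool", "data": {"steps": [[[-1,-0.95,0.11,0,0,0,0],[-1,-0.95,0.11,0,0,0,0],[-1,-0.95,0.11,0,0,0,0],[-1,-0.95,0.11,0,0,0,0],[-1,-0.95,0.11,0,0,0,0],[-1,-0.95,0.11,0,0,0,0],[-1,-0.95,0.11,0,0,0,0],[-1,-0.95,0.11,0,0,0,0],[-1,-0.95,0.11,0,0,0,0],[-1,-0.95,0.11,0,0,0,0],[-1,-0.95,0.11,0,0,0,0],[-1,-0.95,0.11,0,0,0,0],[-1,-0.95,0.11,0,0,0,0],[-1,-0.95,0.11,0,0,0,0],[-1,-0.95,0.11,0,0,0,0],[-1,-0.95,0.11,0,0,0,0],[-1,-0.95,0.11,0,0,0,0],[-1,-0.95,0.11,0,0,0,0],[-1,-0.95,0.11,0,0,0,0],[-1,0,0,0,0,0,0]]]}}

```text
clock: 24.58
eef_pos: [559.4, -276.2, 229.9]
eef_rot: [[-0.048, 0.999, -0.001], [0.999, 0.048, -0.001], [-0.001, -0.001, -1.0]]
wrist_force: [-0.4, -1.0, -0.4]
width: 23.4
grip_force: 39.7
```

Run:
```python
from h import *
s=observe(); R=np.array(s["eef_rot"]);print(s["clock"],s["eef_pos"],np.round(R,3).tolist(),np.degrees(np.arctan2(R[1,1],R[0,1])),s["joint_positions"])
C=cam("wrist"); im,d=capture("wrist"); np.savez("w3.npz",im=im,d=d); P=cloud(C,d); Z=P[...,2]
cv2.imwrite("pics/w3.png",cv2.resize(im[...,::-1],(800,600)))
dk=(im.max(-1)<70)&(Z>50)&(Z<66)&(np.hypot(P[...,0]-560.7,P[...,1]+238)<45)
v,u=np.nonzero(dk); print("floor",len(u)); w=toplane(C,np.c_[u,v],58)[:,:2].astype(np.float32); print(cv2.minAreaRect(w))
```

```text
24.5833 [ 559.44615654 -276.24464294  229.89021256] [[-0.048, 0.999, -0.001], [0.999, 0.048, -0.001], [-0.001, -0.001, -1.0]] 2.7734580108120426 [-6.48088746e-01  3.58392451e-01  1.54231857e+00 -1.35452101e-03
  1.24084188e+00 -6.96056280e-01]
floor 4539
((550.560302734375, -239.09381103515625), (57.13175582885742, 62.87226867675781), 2.6789743900299072)
```

View pics/w3.png

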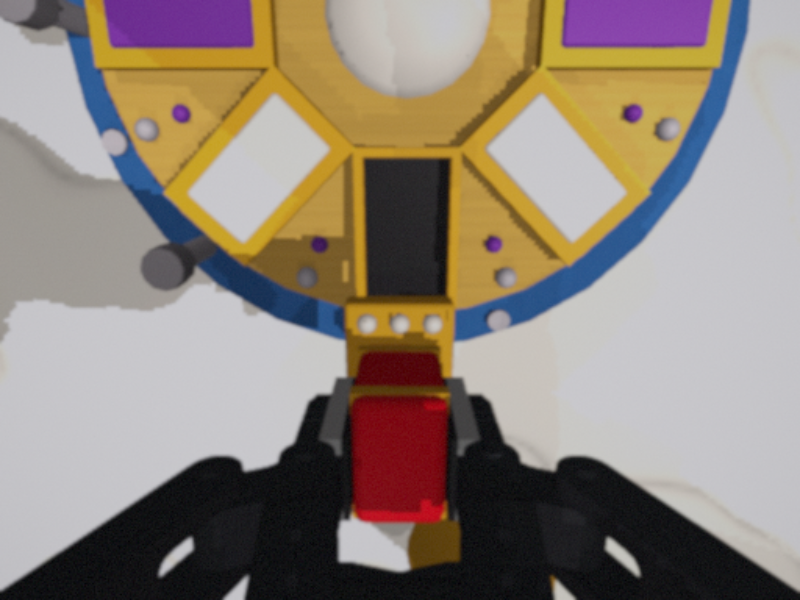

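The wrist view shows the empty setting at (405,225) with the red post below it hidden behind the crest. The foot's front edge is at row about 300, columns 347–453, and the block top is at (400,455). I measure both differentially.

Run:
```python
from h import *
z=np.load("w3.npz"); im,d=z["im"],z["d"]; C=cam("wrist"); P=cloud(C,d); Z=P[...,2]; s=observe(); R=np.array(s["eef_rot"]); t=np.array(s["eef_pos"])
h=cv2.cvtColor(im,cv2.COLOR_RGB2HSV)
T=lambda w:(w-t)@R
dk=((im.max(-1)<75)&(h[...,1]<110))[:190]
# setting: inner walls
for v in(115,130,145,160,175):
    u=np.nonzero(dk[v,215:300])[0]+215; g=np.nonzero((h[v,205:320,1]>110)&(np.abs(Z[v,205:320]-68)<5))[0]+205
    print(v,"dark",u.min(),u.max(),T(toplane(C,[[u.min()-.5,v],[u.max()+.5,v]],68))[:,1].round(1),"goldrim",g.min(),g.max(),T(toplane(C,[[g.min(),v],[g.max(),v]],68))[:,1].round(1))
u=260
for u in(245,255,265,275):
    v=np.nonzero(dk[80:180,u])[0]+80; print(u,"dark rows",v.min(),v.max(),T(toplane(C,[[u,v.min()-.5]],68))[:,0].round(1),T(toplane(C,[[u,v.min()-.5]],58))[:,0].round(1))
# foot: gold at Z~147
gf=(h[...,1]>110)&(h[...,0]>10)&(h[...,0]<40)&(Z>135)&(Z<160); gf[:, :200]=0; gf[:,310:]=0
print("foot Z",np.median(Z[gf]),gf.sum()); zf=np.median(Z[gf&(np.mgrid[:384,:512][0]<215)])
print("footZ front",zf)
for v in(196,200,205,212): 
    u=np.nonzero(gf[v])[0]; print(v,u.min(),u.max(),T(toplane(C,[[u.min()-.5,v],[u.max()+.5,v]],zf))[:,1].round(1))
for u in(230,240,250,262,272,282):
    v=np.nonzero(gf[:,u])[0]; print(u,v.min(),T(toplane(C,[[u,v.min()-.5]],zf))[:,0].round(1))
rd=((h[...,0]<8)|(h[...,0]>170))&(h[...,1]>140)&(h[...,2]>60)
v,u=np.nonzero(rd&(Z>170)); print("block top Z",np.median(Z[v,u]),len(v))
zt=np.median(Z[v,u]); w=T(toplane(C,np.c_[u,v],zt)); print(np.percentile(w[:,0],[1,99]),np.percentile(w[:,1],[1,99]))
```

```text
115 dark 234 286 [-15.1  20.5] goldrim 205 319 [-34.3  42.4]
130 dark 234 285 [-15.3  20.1] goldrim 227 294 [-19.7  25.9]
145 dark 235 285 [-14.8  20.4] goldrim 227 293 [-20.   25.5]
160 dark 236 284 [-14.3  19.9] goldrim 228 316 [-19.6  41.9]
175 dark 236 282 [-14.5  18.8] goldrim 228 292 [-19.8  25.5]
245 dark rows 102 179 [69.8] [69.5]
255 dark rows 102 179 [69.8] [69.5]
265 dark rows 102 179 [69.8] [69.5]
275 dark rows 102 179 [69.8] [69.5]
foot Z 147.70583257447683 2269
footZ front 147.49415085025765
196 221 290 [-17.   16.3]
200 221 290 [-17.   16.4]
205 221 290 [-17.1  16.5]
212 221 289 [-17.2  16.1]
230 190 [32.1]
240 190 [32.1]
250 190 [32.1]
262 190 [32.1]
272 190 [32.1]
282 190 [32.1]
block top Z 187.44507694988135 5272
[-16.27837472  25.28769248] [-11.77088498  10.79386384]
```

Run:
```python
from h import *
z=np.load("w3.npz"); im,d=z["im"],z["d"]; C=cam("wrist"); P=cloud(C,d); s=observe(); R=np.array(s["eef_rot"]); t=np.array(s["eef_pos"])
T=lambda w:(w-t)@R
print("cam in tool",T(C[2]))
for zz in(137.5,147.5): print(zz,T(toplane(C,[[255,189.5]],zz))[:,0])
for v in range(184,262,3): print(v,im[v,255].tolist(),P[v,255].round(1)[2],T(P[v,255])[0].round(1))
```

```text
cam in tool [ 76.80258056  -0.18902075 -70.91725932]
137.5 [29.15903728]
147.5 [32.07933609]
184 [35, 32, 35] 58.5 10.3
187 [29, 28, 29] 57.7 7.8
190 [78, 54, 15] 142.3 30.3
193 [101, 71, 14] 145.3 29.7
196 [176, 131, 30] 148.2 29.1
199 [180, 135, 38] 148.2 27.6
202 [141, 134, 130] 149.7 26.6
205 [188, 180, 174] 151.1 25.6
208 [200, 195, 190] 150.6 23.9
211 [187, 180, 174] 151.0 22.6
214 [181, 139, 61] 146.8 19.5
217 [126, 90, 22] 147.1 18.0
220 [105, 68, 15] 147.5 16.6
223 [86, 56, 7] 155.5 18.3
226 [82, 11, 12] 158.3 18.0
229 [81, 0, 12] 162.1 18.1
232 [81, 4, 6] 165.5 18.1
235 [86, 14, 21] 168.3 18.0
238 [84, 11, 7] 170.7 17.7
241 [81, 0, 6] 174.9 18.3
244 [81, 4, 9] 178.0 18.4
247 [82, 41, 11] 180.5 18.3
250 [85, 60, 18] 182.4 18.0
253 [90, 30, 14] 184.0 17.5
256 [96, 0, 12] 186.4 17.4
259 [112, 4, 15] 187.3 16.7
```

Crest in the tool frame: about (-0.2, -0.35), underside at 137.5 mm. The setting is at (37.8, 2.8), and the top view agrees. I shift by (38, 3.1) and descend to just above the rim.

Call:
{"op": "servo_tool", "data": {"steps": [[[-1,0.5,0.05,0,0,0,0],[-1,0.9,0.06,0,0,0,0],[-1,0.5,0.05,0,0,0,0],[-1,0,0,0.8,0,0,0],[-1,0,0,0.9,0,0,0],[-1,0,0,0.9,0,0,0],[-1,0,0,0.5,0,0,0],[-1,0,0,0,0,0,0],[-1,0,0,0,0,0,0]]]}}

```text
clock: 25.38
eef_pos: [561.5, -233.1, 168.7]
eef_rot: [[-0.05, 0.999, -0.001], [0.999, 0.05, 0.001], [0.001, -0.001, -1.0]]
wrist_force: [0.4, 0.2, -0.5]
width: 23.2
grip_force: 39.7
```

Run:
```python
from h import *
s=observe(); R=np.array(s["eef_rot"]); t=np.array(s["eef_pos"]); print(s["clock"],t,R.round(3).tolist(),s["wrist_force"])
C=cam("wrist"); im,d=capture("wrist"); P=cloud(C,d)
cv2.imwrite("pics/w4.png",cv2.resize(im[100:300,150:360,::-1],(756,600)))
T=lambda w:(w-t)@R
print("target", T(np.array([560.7,-238.2,0]))[:2])
for v in range(150,240,3): print(v,im[v,255].tolist(),P[v,255,2].round(1),T(P[v,255])[0].round(1))
```

```text
25.3833 [ 561.54506487 -233.14255248  168.74661536] [[-0.05, 0.999, -0.001], [0.999, 0.05, 0.001], [0.001, -0.001, -1.0]] [ 0.38161327  0.21555048 -0.52471427]
target [-5.14152056 -0.94720662]
150 [181, 144, 69] 58.5 46.1
153 [179, 141, 65] 59.3 44.6
156 [178, 141, 64] 58.2 42.8
159 [176, 139, 66] 58.6 41.2
162 [177, 141, 64] 58.2 39.4
165 [173, 136, 62] 59.5 38.1
168 [179, 144, 69] 60.4 36.6
171 [182, 144, 67] 58.9 34.6
174 [182, 144, 68] 60.2 33.2
177 [135, 100, 39] 60.5 31.6
180 [103, 75, 21] 66.7 31.5
183 [118, 84, 7] 68.1 30.2
186 [119, 84, 20] 69.1 28.9
189 [90, 64, 17] 59.2 24.4
192 [88, 63, 16] 84.2 30.1
195 [161, 118, 25] 85.1 28.9
198 [191, 146, 35] 86.6 27.9
201 [149, 125, 98] 88.2 26.9
204 [178, 171, 165] 90.3 26.1
207 [200, 195, 189] 89.2 24.2
210 [198, 191, 186] 89.8 23.0
213 [179, 150, 115] 86.3 20.2
216 [155, 113, 25] 87.6 19.1
219 [116, 79, 15] 86.9 17.3
222 [85, 60, 12] 93.1 18.2
225 [90, 34, 19] 95.2 17.6
228 [83, 12, 16] 98.6 17.5
231 [82, 0, 7] 103.4 18.1
234 [82, 0, 10] 239.7 76.8
237 [83, 8, 12] 108.7 17.7
```

View pics/w4.png

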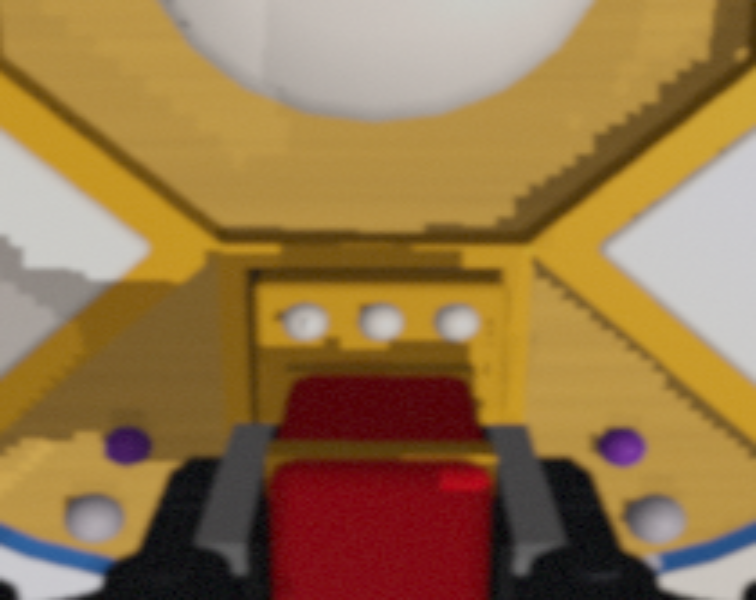

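The crest is about 5 mm too far inward; the target offset is (-5, -0.8). I correct it before lowering.

Call:
{"op": "servo_tool", "data": {"steps": [[[-1,-0.24,-0.04,0,0,0,0],[-1,0,0,0.2,0,0,0],[-1,0,0,0,0,0,0],[-1,0,0,0,0,0,0]]]}}

```text
clock: 25.77
eef_pos: [561.0, -239.6, 165.1]
eef_rot: [[-0.048, 0.999, 0.0], [0.999, 0.048, -0.0], [-0.0, 0.0, -1.0]]
wrist_force: [-0.0, 0.3, -1.6]
width: 23.3
grip_force: 39.7
```

```bash
cat > ck.py <<'E'
from h import *
s=observe(); R=np.array(s["eef_rot"]); t=np.array(s["eef_pos"]); print(s["clock"],t,s["wrist_force"],s["width"])
C=cam("wrist"); im,d=capture("wrist"); P=cloud(C,d); h=cv2.cvtColor(im,cv2.COLOR_RGB2HSV)
T=lambda w:(w-t)@R
print("target", T(np.array([560.7,-238.2,0]))[:2])
Q=T(P.reshape(-1,3)).reshape(P.shape); Z=P[...,2]
rim=(Z>65)&(Z<71)&(h[...,1]>100)&(abs(Q[...,1])<40)
for v in range(165,215,4):
    u=np.nonzero(rim[v])[0]; f=np.nonzero((Z[v]>t[2]-86)&(Z[v]<t[2]-78)&(abs(Q[v,:,1])<25))[0]
    print(v,"rim",Q[v,u,1].min().round(1) if len(u) else 0,Q[v,u,1].max().round(1) if len(u) else 0,"foot",(Q[v,f,1].min().round(1),Q[v,f,1].max().round(1)) if len(f) else 0,"ctr x,z",Q[v,255,0].round(1),Z[v,255].round(1))
E
python3 ck.py
```

```text
25.7667 [ 561.02338885 -239.60237072  165.09703711] [-0.03752895  0.32234389 -1.59909499] 23.30535578276347
target [ 1.43476474 -0.29173012]
165 rim -35.8 34.3 foot 0 ctr x,z 38.7 58.7
169 rim -33.8 32.4 foot 0 ctr x,z 37.9 65.1
173 rim -33.2 31.9 foot 0 ctr x,z 36.6 68.6
177 rim -34.7 33.5 foot 0 ctr x,z 34.2 67.3
181 rim -37.1 35.7 foot 0 ctr x,z 30.2 60.3
185 rim -39.2 37.8 foot 0 ctr x,z 27.9 60.0
189 rim -39.8 39.9 foot 0 ctr x,z 25.5 59.4
193 rim -39.9 39.9 foot (np.float64(-16.4), np.float64(15.9)) ctr x,z 30.1 81.9
197 rim -39.6 39.9 foot (np.float64(-16.7), np.float64(16.1)) ctr x,z 28.3 82.7
201 rim -39.6 39.4 foot (np.float64(-16.8), np.float64(16.2)) ctr x,z 26.5 83.5
205 rim -23.2 39.8 foot (np.float64(-16.8), np.float64(16.2)) ctr x,z 25.4 85.9
209 rim -23.1 22.0 foot (np.float64(-16.9), np.float64(16.4)) ctr x,z 23.4 86.0
213 rim -23.4 22.0 foot (np.float64(-17.1), np.float64(16.4)) ctr x,z 20.5 83.5
```

Call:
{"op": "servo_tool", "data": {"steps": [[[-1,0.08,-0.01,0,0,0,0],[-1,0,0,0,0,0,0],[-1,0,0,0.1,0,0,0],[-1,0,0,0.1,0,0,0],[-1,0,0,0.1,0,0,0],[-1,0,0,0,0,0,0],[-1,0,0,0,0,0,0]]]}}

```text
clock: 26.4
eef_pos: [560.6, -237.7, 158.6]
eef_rot: [[-0.049, 0.999, -0.0], [0.999, 0.049, 0.0], [0.0, -0.0, -1.0]]
wrist_force: [-0.2, 0.2, -0.4]
width: 23.3
grip_force: 39.7
```

```bash
python3 ck.py|head -2
```

```text
26.4 [ 560.63350741 -237.65492411  158.57555537] [-0.2409645   0.15061081 -0.44180989] 23.255916097377153
target [-0.60723967  0.11440152]
```

It entered freely, with no force. I lower it to the floor.

Call:
{"op": "servo_tool", "data": {"steps": [[[-1,-0.02,0,0.1,0,0,0],[-1,0,0,0.1,0,0,0],[-1,0,0,0.1,0,0,0],[-1,0,0,0.1,0,0,0],[-1,0,0,0.05,0,0,0],[-1,0,0,0,0,0,0],[-1,0,0,0,0,0,0]]]}}

```text
clock: 27.03
eef_pos: [560.8, -238.2, 150.8]
eef_rot: [[-0.049, 0.999, -0.0], [0.999, 0.049, -0.0], [-0.0, -0.0, -1.0]]
wrist_force: [-3.2, 2.2, 6.0]
width: 23.6
grip_force: 40.7
```

```bash
python3 ck.py
```

```text
27.0333 [ 560.84273531 -238.16054756  150.75208305] [-3.23554861  2.24189526  5.96063268] 23.634749584463066
target [-0.0121526  -0.12963569]
165 rim -39.8 39.1 foot 0 ctr x,z 41.6 57.8
169 rim -38.1 37.4 foot 0 ctr x,z 39.8 59.0
173 rim -36.4 35.8 foot 0 ctr x,z 37.7 58.8
177 rim -34.8 33.4 foot (np.float64(-24.8), np.float64(24.6)) ctr x,z 36.7 62.7
181 rim -32.8 32.4 foot (np.float64(-24.7), np.float64(24.6)) ctr x,z 36.2 68.3
185 rim -33.5 32.8 foot (np.float64(-24.6), np.float64(24.8)) ctr x,z 34.1 68.0
189 rim -35.6 34.9 foot (np.float64(-23.0), np.float64(22.7)) ctr x,z 29.4 58.4
193 rim -37.6 36.8 foot (np.float64(-23.3), np.float64(22.0)) ctr x,z 30.0 67.3
197 rim -39.2 38.9 foot (np.float64(-23.4), np.float64(22.1)) ctr x,z 28.4 68.7
201 rim -39.3 39.5 foot (np.float64(-23.0), np.float64(22.2)) ctr x,z 26.9 70.0
205 rim -39.6 39.5 foot (np.float64(-23.1), np.float64(22.4)) ctr x,z 25.6 72.2
209 rim -39.8 39.5 foot (np.float64(-23.1), np.float64(22.4)) ctr x,z 23.8 72.8
213 rim -39.4 39.7 foot (np.float64(-23.3), np.float64(22.5)) ctr x,z 20.6 69.5
```

The foot top reads 68 mm, flush with the rim, with 6 N on the floor. I release and rise.

Call:
{"op": "servo_tool", "data": {"steps": [[[-0.35,0,0,0,0,0,0],[-0.2,0,0,0,0,0,0],[-0.1,0,0,0,0,0,0],[-0.1,0,0,0,0,0,0],[-0.1,0,0,0,0,0,0],[-0.1,0,0,-0.3,0,0,0],[-0.1,0,0,-0.8,0,0,0],[-0.1,0,0,-1,0,0,0],[-0.1,0,0,-1,0,0,0],[-0.1,0,0,-1,0,0,0],[-0.1,0,0,-1,0,0,0],[-0.1,-1,0,-0.5,0,0,0],[-0.1,-1,0,0,0,0,0],[-0.1,-1,0,0,0,0,0],[-0.1,0,0,0,0,0,0]]]}}

```text
clock: 28.33
eef_pos: [563.7, -301.5, 263.0]
eef_rot: [[-0.047, 0.999, 0.001], [0.999, 0.047, -0.003], [-0.003, 0.001, -1.0]]
wrist_force: [-0.5, 0.6, -0.1]
width: 38.7
grip_force: 0.0
```

Run:
```python
from h import *
s=observe(); print(s["clock"],s["eef_pos"],s["wrist_force"],s["width"])
C=cam("wrist"); im,d=capture("wrist"); P=cloud(C,d); Z=P[...,2]; h=cv2.cvtColor(im,cv2.COLOR_RGB2HSV)
cv2.imwrite("pics/w5.png",cv2.resize(im[...,::-1],(800,600)))
red=((h[...,0]<8)|(h[...,0]>170))&(h[...,1]>140)&(Z>104)&(Z<114)&(abs(P[...,1]+238)<40)
v,u=np.nonzero(red); print("blocktop",len(v),np.median(Z[red]),cv2.minAreaRect(toplane(C,np.c_[u,v],108)[:,:2].astype(np.float32)))
g=(cv2.inRange(h,(12,110,90),(35,255,255))>0)&(Z>60)&(Z<74)&(abs(P[...,0]-560.7)<15)&(P[...,1]>-206-8)&(P[...,1]<-206+2)
print("foot z",np.median(Z[(abs(P[...,0]-560.7)<12)&(P[...,1]>-218)&(P[...,1]<-212)]),"rim z",np.median(Z[(abs(P[...,0]-562)<12)&(P[...,1]>-205.5)&(P[...,1]<-203)]))
C=cam("top"); im,d=capture("top"); P=cloud(C,d); Z=P[...,2]
m=(im.max(-1)<40)&(Z>105)&(Z<125)&(np.hypot(P[...,0]-635,P[...,1]-19)<60); print("handle",P[m].mean(0))
```

```text
28.3333 [ 563.69786375 -301.49494153  262.96634313] [-0.54163447  0.6072702  -0.13074962] 38.748670358879565
blocktop 1876 108.72282926145105 ((560.1961669921875, -238.37506103515625), (22.490867614746094, 34.355533599853516), 3.2291550636291504)
foot z 69.98181633215012 rim z 68.68958197287188
handle [634.67251919  17.87503662 114.48365898]
```

View pics/w5.png

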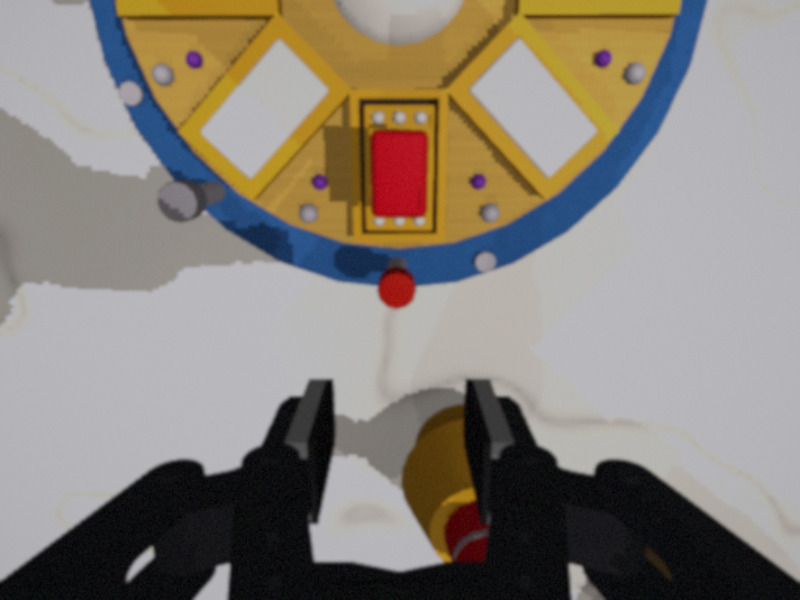

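The picture shows the crest flush and centred in its setting at (399,170), the red post in line at (397,288) and all fingers clear. The handle is back at its starting position. I hand the job in.

```bash
python3 -c "
from cell import job_done; print(job_done())"
```

```text
the job is handed in; nothing more can be done
None
```

I handed the job in at about 28 s: four full lever strokes, the empty setting in line with the red post, the crest flush and upright in it, the lever back at rest, and the ornament, glue gun and jar never touched. The hand-in gave no verdict.

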